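# Nest the dessert pans in the empty one

### The arm

A 6-joint arm with a two-finger parallel gripper is mounted at the origin on the work surface. World frame = base frame: x ahead of the robot, y to its left, z up, the work surface at z = 0. Lengths are in m, angles in rad, forces in N, time in s.
With the tool pointing down it reaches from about 0.3 to 0.875 m from the base axis. Payload 6.4 kg.
Tool frame: the origin (TCP) lies midway between the tips of the shut fingers; the grasp point (between the pads) lies 19 mm behind it; z points along the fingers, y is the line along which they close (so a half turn about z gives the same grasp; the last joint's range is limited). The gripper opens to 85 mm and grips with 20 to 120 N. Pads are 22 mm wide; open, the fingers measure 114 mm over their backs; the gripper's body (76 mm by 85 mm) begins 54 mm behind the grasp point. The pads swing forward as they close: fully open they stand 13 mm farther back than shut.
Start: joints at [1.016, 0.181, 1.607, -0, 1.354, -0.206], TCP at [0.197, 0.54, 0.231] pointing down, gripper open.
Joint ranges: [-2.99, 2.99], [-0.89, 2.07], [0.3, 2.58], [-1.14, 4.28], [0, 2.63], [-3.12, 3.12]. Speed limits (rad/s): [2.57, 2.57, 3.01, 3.14, 3.14, 3.14].

### API

Orientations are given as a unit quaternion [w, x, y, z].
In Python, from bench import sensors, vision, ctrl gives the robot as it stands.
- The arm moves only by the tool carry_out, never from a script. Its argument "deltas" is text: rows parted by semicolons, each of 7 numbers parted by spaces: the shift along the tool's x, y, z in mm, then the turn, a rotation vector about the tool's x, y, z in rad, then the closure, from 0 (fully open) to 1 (shut). In form: tx ty tz ax ay az claw; .... A call has 1 to 12 rows; each row is the pose to reach, as a shift and turn from the pose commanded when the call began, along the tool's axes at that moment; what a row does not reach only later rows make up. A row lasts 1/8 s, in which the tool goes at most 62.5 mm and 10.7 degrees, less where a joint would pass 70% of its speed; a pose out of reach is approached as far as the arm can. A call with a gripper value outside its range is refused whole. The fingers move at their own pace and stop on an object; the grip force is fixed at half the most. Time passes only in rows, so rows that repeat a pose let the fingers close. It gives the time, the measured TCP pose, the force, the opening and the grip force at its end, in the units of the state.
- sensors.get_obs(): the state, without advancing time (a new reading comes with each control period).
- vision.camera(name): name is "scene" or "top" or "wrist"; returns the picture (400x640x3 uint8, blue, green, red); there is no depth.
- vision.camera_model(name): a dict with "K" (3x3 intrinsics, pixels), "extrinsics" (4x4, takes a point from world to camera coordinates); the wrist camera has in their place "hand_eye" (4x4, takes a point from camera to tool coordinates, whose origin is the TCP and whose axes are the flange's). Camera axes: x right, y down, z forward; pixel columns grow to the right and rows downward; lengths in m; the calibration is good to about 2 mm. The wrist camera is an equidistant fisheye: a pixel r from the principal point sees the ray r / f radians off the axis. A picture is of the moment at which its call begins: read the wrist's pose just before it. camera_model takes no time and is no camera call.
- ctrl.hand_in(): hands the job in; it is judged then, once.
The state is a dict: "time_s": time; "q": joint angles; "dq": joint speeds; "joint_efforts": joint torques, N m; "eef_pos": TCP position; "eef_rot": TCP orientation; "wrist_force": force on the tool from outside, world axes, zero at the start; "torque": the same for the moment, N m; "opening": opening from 0.0 (shut) to 1.0 (fully open); "grasp_force": force on a finger pad.
Only numpy, scipy, OpenCV 4.12 (cv2) and the standard library are available. Lean on these libraries where they do the work, as an engineer would, in place of code of your own. Each camera call takes 0.05 s, during which the arm holds its last target. There are 200 camera calls.

### The job

One of the two large aluminium pans has a pastry in it and is in use; leave that pan, the pastry and everything else on the bench where they are. Nest the pans in the large pan that is empty: first set the medium pan down in it, then the small pan from the drainer in the medium one, each flat and fully home, placed and not dropped, and with the three handles turned well apart, a palm's width between their ends. Let go of everything.

Things in the scene. Friction and masses are not known exactly. Their poses are not given: they have to be found in the camera images.
- large_1_mid (a point): One of two identical large pans, aluminium, 124 mm across the rim, 0.45 kg, loose on the bench; one of the two (either) holds the pastry, the other is empty. All four pans: 34 mm tall, floor 4 mm, wall 3 mm, flat foot 12 mm narrower across than the rim, one straight handle. Point: on the pan's axis, 17 mm above its underside; z up the pan's axis, x along the handle.
- large_1_tip (a point): Outer end of this handle, 142 mm from the pan's axis. On all four pans a sloping neck climbs from the rim to a straight black bar, 14 mm wide and 10 mm high, parallel to the pan's floor, its middle 51 mm above the pan's underside. Here the bar runs from 80 to 142 mm from the axis.
- large_2_mid (a point): The other large pan, identical; same point and axes.
- large_2_tip (a point): Outer end of the other large pan's handle, 142 mm from the axis, 51 mm up; bar as on its twin.
- medium_mid (a point): Medium pan, copper-coloured, 96 mm across the rim, about 0.25 kg, upright on the bench. Point and axes as for the large pans. Nested, its underside rests 4 mm above the large pan's and its neck passes over the large rim; straight above another handle it would ride on that handle and not go home.
- medium_tip (a point): Outer end of the medium pan's handle, 128 mm from its axis, 51 mm up; the bar (14 mm wide, 10 mm high) runs from 66 to 128 mm.
- small_mid (a point): Small pan, brass-coloured, 70 mm across the rim, about 0.15 kg. At the start it lies loose on the sloping drainer, its axis leaning 35 degrees from vertical, handle pointing up the slope. Point and axes as for the other pans. Nested, its underside rests 4 mm above the medium pan's.
- small_tip (a point): Outer end of the small pan's handle, 123 mm from its axis, 51 mm up along it; the bar (14 mm wide, 10 mm high) runs from 53 to 123 mm.
- pastry_mid (a point): Round orange-topped pastry, 94 mm across, 16 mm thick, lying in one of the large pans. Point: its centre.
- drainer: Fixed steel drainer, 110 mm wide (y) and about 90 mm deep (x), up to 85 mm high: a plate sloping up at 35 degrees towards its own +x, with a lip at its low edge. Origin: centre of its underside; z up. It stands on the left or the right part of the bench, changing places with the white canister.
- canister: Bystander: white canister, 84 mm across, 130 mm tall. Origin: centre of its underside (as for all bystanders).
- jar: Bystander: green glass jar, 56 mm across, 85 mm tall.
- shaker: Bystander: steel shaker, 48 mm across, 100 mm tall.
- syrup: Bystander: amber bottle, 66 mm across, 200 mm tall.
- bowl: Bystander: white bowl, 110 mm across, 50 mm tall.
- mug: Bystander: blue cup without handle, 76 mm across, 85 mm tall.
Not all that is in view belongs to the job. Of the things shaped like the part that bears pastry_mid, the orange one is meant. Leave any purple look-alike of the part that bears medium_mid alone.

How it is judged:
On the way:
1. the medium pan is seated flat in the empty large pan (((horizontal distance between pastry_mid and large_1_mid below 0.02 m and horizontal distance between medium_mid and large_2_mid below 0.018 m and z of medium_mid in the frame of large_2_mid between 0.001 and 0.0065 m and angle between medium_mid's own z axis and vertical below 0.06 rad) or (horizontal distance between pastry_mid and large_2_mid below 0.02 m and horizontal distance between medium_mid and large_1_mid below 0.018 m and z of medium_mid in the frame of large_1_mid between 0.001 and 0.0065 m and angle between medium_mid's own z axis and vertical below 0.06 rad))), for 0.2 s.
At the end, for the whole second after the job is handed in: Medium pan in the large pan without pastry, small in medium: centres within 18 mm, each under 6.5 mm above the pan below (4 is home), level to 0.06 rad; large pan flat on the bench (0.05 rad); handle ends over 65 mm apart in plan, pair by pair; pastry still in its pan (((horizontal distance between pastry_mid and large_1_mid below 0.02 m and horizontal distance between medium_mid and large_2_mid below 0.018 m and z of medium_mid in the frame of large_2_mid between 0.001 and 0.0065 m and angle between each of medium_mid, small_mid's own z axis and vertical below 0.06 rad and horizontal distance between small_mid and medium_mid below 0.018 m and z of small_mid in the frame of medium_mid between 0.001 and 0.0065 m and horizontal distance between each of medium_tip, small_tip and large_2_tip above 0.065 m and horizontal distance between small_tip and medium_tip above 0.065 m and angle between large_2_mid's own z axis and vertical below 0.05 rad and height (world z) of large_2_mid below 0.021 m) or (horizontal distance between pastry_mid and large_2_mid below 0.02 m and horizontal distance between medium_mid and large_1_mid below 0.018 m and z of medium_mid in the frame of large_1_mid between 0.001 and 0.0065 m and angle between each of medium_mid, small_mid's own z axis and vertical below 0.06 rad and horizontal distance between small_mid and medium_mid below 0.018 m and z of small_mid in the frame of medium_mid between 0.001 and 0.0065 m and horizontal distance between each of medium_tip, small_tip and large_1_tip above 0.065 m and horizontal distance between small_tip and medium_tip above 0.065 m and angle between large_1_mid's own z axis and vertical below 0.05 rad and height (world z) of large_1_mid below 0.021 m))); the robot touches nothing.
It fails at once if the pan with the pastry is shifted by more than 30 mm ((horizontal distance between pastry_mid and large_1_mid below 0.025 m and distance of large_1_mid from where it was at the start of the episode above 0.03 m) or (horizontal distance between pastry_mid and large_2_mid below 0.025 m and distance of large_2_mid from where it was at the start of the episode above 0.03 m)).
It fails at once if the pastry is moved by more than 30 mm (distance of pastry_mid from where it was at the start of the episode above 0.03 m).
It fails at once if a bystander is moved by more than 30 mm (distance of any of canister, jar, shaker, syrup, bowl, mug from where it was at the start of the episode above 0.03 m).
It fails at once if the medium pan is dropped into a large pan (falls at over 0.75 m/s) ((horizontal distance between medium_mid and large_1_mid below 0.03 m and z of medium_mid in the frame of large_1_mid below 0.03 m and linear speed of medium above 0.75 m/s) or (horizontal distance between medium_mid and large_2_mid below 0.03 m and z of medium_mid in the frame of large_2_mid below 0.03 m and linear speed of medium above 0.75 m/s)).
It fails at once if the small pan is dropped into the medium pan (falls at over 0.75 m/s) ((horizontal distance between small_mid and medium_mid below 0.03 m and z of small_mid in the frame of medium_mid below 0.03 m and linear speed of small above 0.75 m/s)).
It also fails if it takes over 62 s, if anything falls off the work surface, if the arm or the gripper's body presses on something with over 40 N, if the wrist force passes 120 N, or if a joint passes its speed limit or range.

## Working session

There is one attempt and no reset: what is moved stays moved. The work goes in short steps, Python scripts to look and compute and a tool call to move; the robot and the scene stay as the last step left them, time stands still between calls to the robot, and variables do not carry over. Pictures are saved under pics/ and viewed, at most 13 in all, crops included, and the job is handed in when it is done.

Besides the shell and the picture viewer there is one more tool, called after "Call:" as name(argument=value, ...) on one line, values as JSON. carry_out: Moves the arm, as the interface text tells. Its arguments: {"type":"object","properties":{"deltas":{"type":"string"}},"required":["deltas"]}

```bash
mkdir -p pics; ls
python3 - <<'E'
from bench import sensors, vision, ctrl
import cv2,numpy as np
np.set_printoptions(precision=4,suppress=True)
for n in ['scene','top']:
    im=vision.camera(n); cv2.imwrite(f'pics/{n}0.png',im)
    m=vision.camera_model(n); print(n,m['K'],m['extrinsics'])
m=vision.camera_model('wrist');print(m)
print(sensors.get_obs())
E
```

```text
pics
scene [[518.051    0.     312.5817]
 [  0.     518.051  196.5335]
 [  0.       0.       1.    ]] [[ 0.5054  0.8626  0.0216 -0.2431]
 [ 0.5156 -0.2818 -0.8092 -0.1544]
 [-0.6919  0.4201 -0.5872  1.8638]
 [ 0.      0.      0.      1.    ]]
top [[379.537    0.     324.4746]
 [  0.     379.537  196.7662]
 [  0.       0.       1.    ]] [[-0.0239 -0.9997 -0.005   0.0368]
 [-0.991   0.0244 -0.132   0.4744]
 [ 0.1321  0.0018 -0.9912  1.3587]
 [ 0.      0.      0.      1.    ]]
{'K': array([[309.7069,   0.    , 317.3899],
       [  0.    , 309.7069, 197.7476],
       [  0.    ,   0.    ,   1.    ]]), 'hand_eye': array([[ 0.0009, -0.9537, -0.3006,  0.0757],
       [ 1.    ,  0.0007,  0.0009,  0.0011],
       [-0.0007, -0.3006,  0.9537, -0.1425],
       [ 0.    ,  0.    ,  0.    ,  1.    ]])}
{'time_s': 0.1, 'q': array([ 1.0157,  0.1815,  1.6079,  0.    ,  1.3538, -0.2063]), 'dq': array([-0.0014, -0.0004, -0.0015, -0.0019, -0.0005,  0.0012]), 'joint_efforts': array([  0.0004, -44.5874, -35.2241,  -0.0003,   0.0042,   0.    ]), 'eef_pos': array([0.1962, 0.5399, 0.2304]), 'eef_rot': array([-0.0003,  0.1735,  0.9848, -0.0008]), 'wrist_force': array([-0.1717, -0.4794,  0.5118]), 'torque': array([ 0.0294, -0.0038,  0.0051]), 'grasp_force': 0.0, 'opening': 1.0013379992814917}
```

View pics/top0.png

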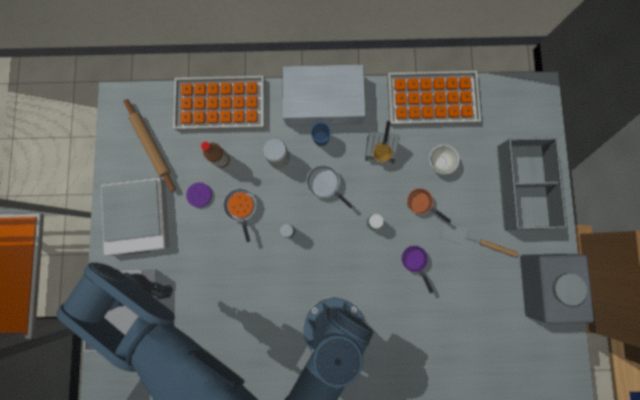

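View pics/scene0.png

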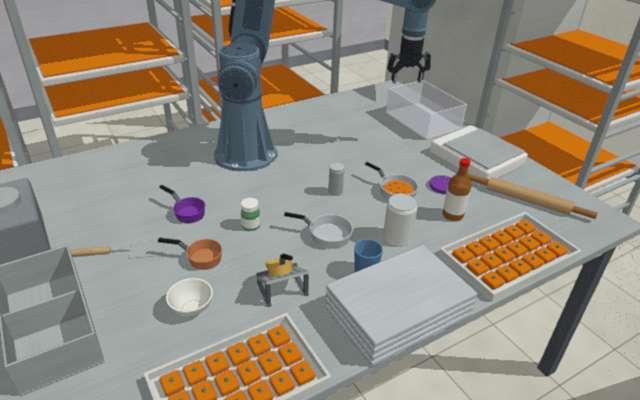

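The top view shows the pastry pan at (240,207), the empty large pan at (325,183) with its handle end at (355,210), and the copper medium pan at (420,202) with its handle end at (450,222). The small brass pan is on the drainer at (383,153) with its handle end at (388,122). The purple decoys are at (415,259) and (199,195). The scene view shows medium at (205,253), large at (330,230), small at (280,267).

```bash
cat > h.py <<'E'
from bench import sensors, vision, ctrl
import cv2,numpy as np
from scipy.spatial.transform import Rotation as R
np.set_printoptions(precision=4,suppress=True)
def tool():
    o=sensors.get_obs(); q=np.array(o['eef_rot']); return np.array(o['eef_pos']),R.from_quat(q[[1,2,3,0]])
def ray(name,u,v,pose=None):
    m=vision.camera_model(name);K=m['K']
    x=(u-K[0,2])/K[0,0];y=(v-K[1,2])/K[1,1]
    if name=='wrist':
        t=np.hypot(x,y);d=np.array([np.sin(t)*x/max(t,1e-9),np.sin(t)*y/max(t,1e-9),np.cos(t)])
        H=m['hand_eye'];p,r=pose; return p+r.apply(H[:3,3]),r.apply(H[:3,:3]@d)
    E=m['extrinsics'];Rr=E[:3,:3];d=Rr.T@np.array([x,y,1]);return -Rr.T@E[:3,3],d/np.linalg.norm(d)
def plane(name,u,v,z,pose=None):
    o,d=ray(name,u,v,pose);return o+d*(z-o[2])/d[2]
def tri(*rays):
    A=np.zeros((3,3));b=np.zeros(3)
    for o,d in rays:
        P=np.eye(3)-np.outer(d,d);A+=P;b+=P@o
    X=np.linalg.solve(A,b);return X,[np.linalg.norm(np.cross(d,X-o)) for o,d in rays]
def blob(mask,box):
    u0,v0,u1,v1=box;m=np.zeros_like(mask);m[v0:v1,u0:u1]=mask[v0:v1,u0:u1]
    c=cv2.findContours(m,cv2.RETR_EXTERNAL,cv2.CHAIN_APPROX_NONE)[0]
    return max(c,key=cv2.contourArea)
def hsv(im):return cv2.cvtColor(im,cv2.COLOR_BGR2HSV)
E
python3 - <<'E'
import cv2,numpy as np
t=cv2.imread('pics/top0.png');s=cv2.imread('pics/scene0.png')
a=cv2.resize(t[110:240,300:470],None,fx=4.5,fy=4.5,interpolation=cv2.INTER_CUBIC)[:585]
cv2.imwrite('pics/ctop.png',a)
b=cv2.resize(s[180:310,150:370],None,fx=3.6,fy=3.6,interpolation=cv2.INTER_CUBIC)
cv2.imwrite('pics/cscene.png',b)
E
```

```text
(no output)
```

View pics/ctop.png

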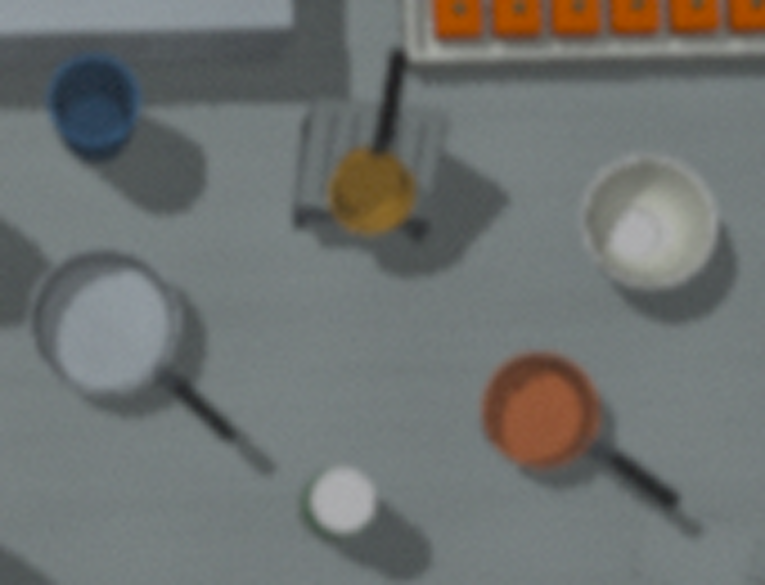

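View pics/cscene.png

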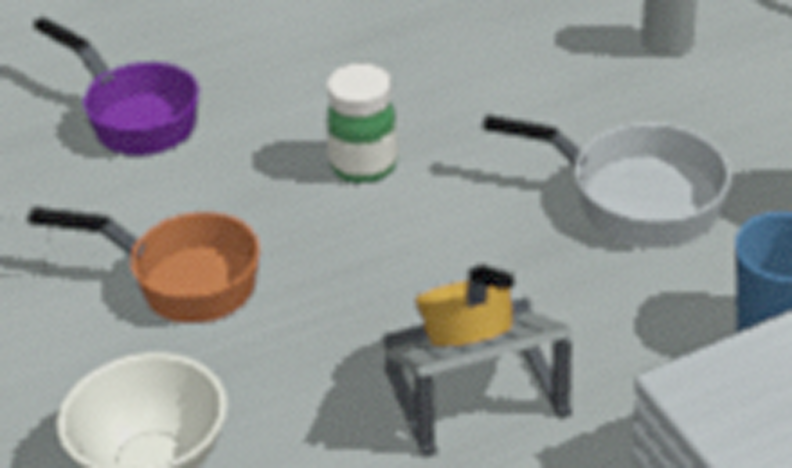

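The crops give sharp bar ends: medium in the top crop at (612,455)–(677,503), large at (165,378)–(235,437), small at (382,148)–(399,55). The scene crop shows the medium tip at (33,215), the large tip at (487,123) and the small tip around (495,275).

Run:
```python
from h import *
im={n:cv2.imread(f'pics/{n}0.png') for n in('top','scene')}
T=lambda u,v:(300+(u+.5)/4.5-.5,110+(v+.5)/4.5-.5); S=lambda u,v:(150+(u+.5)/3.6-.5,180+(v+.5)/3.6-.5)
for n,a,b in [('med tip',(677,502),(34,216)),('med in',(610,453),(106,222)),('med rimc',(541,410),(197,247)),
 ('lg tip',(237,438),(488,123)),('lg in',(170,382),(556,134)),('lg rimc',(109,322),(652,171)),
 ('sm tip',(399,55),(493,274))]:
    X,e=tri(ray('top',*T(*a)),ray('scene',*S(*b)));print(n,X,np.array(e),'r',np.hypot(*X[:2]))
H=hsv(im['top'])
for n,lo,hi,box in [('med',(3,90,40),(14,255,255),(395,180,440,220)),('small',(15,120,40),(28,255,255),(365,135,400,170)),]:
    m=cv2.inRange(H,lo,hi);c=blob(m,box);e=cv2.fitEllipse(c);print(n,e, plane('top',*e[0],0.034))
m=cv2.inRange(H,(10,120,40),(28,255,255));
# bar pixels darker
for n,box in [('med',(428,205,460,230)),('lg',(330,185,360,212)),('sm',(380,118,395,146))]:
    m=cv2.inRange(H[...,2],0,62);c=blob(m,box);p=c[:,0,:].astype(float);
    vx,vy,x0,y0=cv2.fitLine(c,cv2.DIST_L2,0,.01,.01).ravel();t=(p-[x0,y0])@[vx,vy]
    for tt in (t.min(),t.max()):print(n,x0+tt*vx,y0+tt*vy,plane('top',x0+tt*vx,y0+tt*vy,0.055))
```

```text
med tip [ 0.374  -0.4205  0.0503] [0.0012 0.0012] r 0.5627438829987186
med in [ 0.4126 -0.373   0.0531] [0.0031 0.0031] r 0.5561921921123967
med rimc [ 0.4514 -0.3214  0.0366] [0. 0.] r 0.5540989016303559
lg tip [ 0.4351 -0.0708  0.0491] [0.0036 0.0036] r 0.44077850604007784
lg in [ 0.4782 -0.0244  0.0501] [0.0032 0.0032] r 0.4788662313643315
lg rimc [0.5338 0.0273 0.0311] [0.0012 0.0012] r 0.5345271508319983
sm tip [ 0.7078 -0.2018  0.1618] [0.0041 0.0041] r 0.7359618349296971
med ((419.8459167480469, 200.941650390625), (23.67625617980957, 24.57381820678711), 106.33321380615234) [ 0.4509 -0.322   0.034 ]
small ((382.19512939453125, 152.237548828125), (16.573226928710938, 17.252763748168945), 117.55215454101562) [ 0.6362 -0.1928  0.034 ]
med 435.0161861126461 210.9783522500085 [ 0.411  -0.3688  0.055 ]
med 448.7919842934017 221.2782148601409 [ 0.373  -0.4156  0.055 ]
lg 338.45963891048916 194.55998160163054 [ 0.4788 -0.0253  0.055 ]
lg 350.6697262245908 206.34226515567306 [ 0.4351 -0.0678  0.055 ]
sm 384.270571656822 143.24058871596085 [ 0.6646 -0.1986  0.055 ]
sm 388.31706224059945 121.87068248138655 [ 0.7453 -0.2172  0.055 ]
```

```bash
cat >> h.py <<'E'
def delta(pos,yaw,tilt=0,yaw_t=None):
    """from current pose to TCP pos, tool x at yaw(deg); tilt(deg): lean tool z toward tool +x heading"""
    p,r=tool();y=np.radians(yaw)
    ex=np.array([np.cos(y),np.sin(y),0]);ez=np.array([0,0,-1.]);ey=np.cross(ez,ex)
    T=R.from_matrix(np.c_[ex,ey,ez])*R.from_rotvec([0,np.radians(tilt),0])
    print(r.inv().apply(np.array(pos)-p)*1000,(r.inv()*T).as_rotvec())
E
python3 - <<'E'
from h import *
delta((.38,.30,.28),160);delta((.47,-.08,.28),52)
E
```

```text
[-254.7037 -162.7557  -49.3848] [-0.0016 -0.0004  0.0003]
[-469.1492 -489.1188  -48.929 ] [-0.0015  0.0013  1.8852]
```

Call:
carry_out(deltas="-60 -40 -50 0 0 0.16 0.5; -110 -70 -50 0 0 0.32 0.5; -160 -105 -50 0 0 0.48 0.5; -210 -140 -50 0 0 0.64 0.5; -255 -165 -50 0 0 0.8 0.5; -285 -210 -50 0 0 0.96 0.5; -315 -255 -50 0 0 1.12 0.5; -350 -305 -50 0 0 1.28 0.5; -380 -350 -50 0 0 1.44 0.5; -410 -400 -50 0 0 1.6 0.5; -440 -445 -50 0 0 1.76 0.5; -470 -489 -50 0 0 1.885 0.5")

```text
time_s: 1.6
eef_pos: [0.471, -0.0816, 0.2811]
eef_rot: [-0.0, 0.9, 0.436, 0.0]
wrist_force: [0.7, -0.6, 0.3]
opening: 0.501
grasp_force: 0.0
```

Run:
```python
from h import *
p,r=tool();im=vision.camera('wrist');cv2.imwrite('pics/w1.png',im)
np.savez('w1.npz',p=p,q=r.as_quat());o=sensors.get_obs();print(o['time_s'],p,r.as_matrix()[:,0],o['opening'])
```

```text
1.65 [ 0.471  -0.0816  0.2811] [0.6194 0.7851 0.0001] 0.5009379165093315
```

View pics/w1.png

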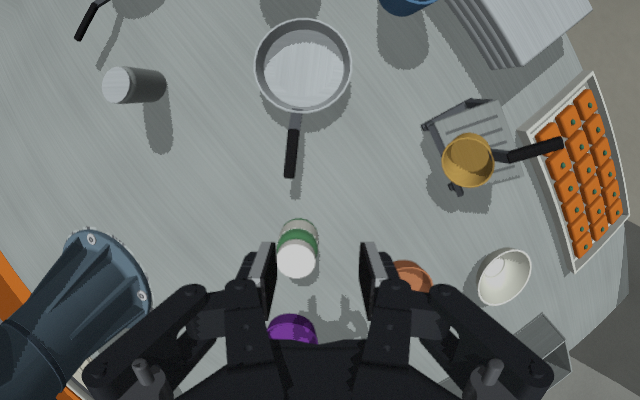

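The wrist view shows the empty large pan's rim centred near (303,65) with its handle tip at (289,178). The small pan's rim is near (468,160), its bar runs (510,155)–(563,144), and the medium pan is partly hidden behind a finger.

Run:
```python
from h import *
d=np.load('w1.npz');P=(d['p'],R.from_quat(d['q']));w=cv2.imread('pics/w1.png');H=hsv(w)
c=blob(cv2.inRange(H,(15,110,40),(28,255,255)),(430,125,505,195));e=cv2.fitEllipse(c);print(e)
def bar(box,thr=60):
    c=blob(cv2.inRange(H[...,2],0,thr),box);print(cv2.minAreaRect(c));return cv2.minAreaRect(c)
def ends(b):
    q=cv2.boxPoints(b);L=[np.linalg.norm(q[i]-q[(i+1)%4]) for i in range(4)];i=int(np.argmin(L));return (q[i]+q[(i+1)%4])/2,(q[(i+2)%4]+q[(i+3)%4])/2
T=lambda u,v:(300+(u+.5)/4.5-.5,110+(v+.5)/4.5-.5);S=lambda u,v:(150+(u+.5)/3.6-.5,180+(v+.5)/3.6-.5)
L=ends(bar((270,115,310,190)));Sm=ends(bar((500,130,570,165)));print(L,Sm)
for x in L: print('L',plane('wrist',*x,.053,P))
print('L rim',plane('wrist',303,65,.034,P),[plane('wrist',*q,.034,P) for q in((254,65),(352,65),(303,18),(303,112))])
lt=max(L,key=lambda x:x[1]);print('L tip',tri(ray('wrist',*lt,P),ray('top',*T(237,438))))
print('L rimtri',tri(ray('wrist',303,65,P),ray('top',*T(109,322))))
Sm=sorted(Sm,key=lambda x:x[0])
ot=tri(ray('wrist',*Sm[1],P),ray('top',388.4,121.8));oi=tri(ray('wrist',*Sm[0],P),ray('top',384.3,143.2))
rc=tri(ray('wrist',*e[0],P),ray('top',382.2,152.2));print('S tip',ot,'in',oi,'rim',rc)
print('bar len',np.linalg.norm(ot[0]-oi[0]),'slope',np.degrees(np.arcsin((ot[0]-oi[0])[2]/np.linalg.norm(ot[0]-oi[0]))),'yaw',np.degrees(np.arctan2(*(ot[0]-oi[0])[[1,0]])))
```

```text
((467.8244323730469, 160.44882202148438), (51.12046432495117, 53.52252960205078), 167.93777465820312)
((290.8155517578125, 153.02867126464844), (11.226432800292969, 48.79876708984375), 5.19442892074585)
((530.9260864257812, 150.20973205566406), (13.725940704345703, 65.26428985595703), 75.71890258789062)
(array([293.0246, 128.7295], dtype=float32), array([288.6065, 177.3279], dtype=float32)) (array([499.3024, 158.2594], dtype=float32), array([562.5498, 142.1601], dtype=float32))
L [ 0.4785 -0.0263  0.053 ]
L [ 0.4363 -0.0694  0.053 ]
L rim [0.5362 0.0287 0.034 ] [array([0.4894, 0.0683, 0.034 ]), array([ 0.584 , -0.0083,  0.034 ]), array([0.5743, 0.0772, 0.034 ]), array([ 0.4993, -0.0179,  0.034 ])]
L tip (array([ 0.4339, -0.0727,  0.0409]), [np.float64(0.0018092101782266556), np.float64(0.0018092101782266703)])
L rimtri (array([0.535 , 0.0278, 0.0289]), [np.float64(0.0020345263649640863), np.float64(0.0020345263649642256)])
S tip (array([ 0.7098, -0.1969,  0.1657]), [np.float64(0.0016531444296631354), np.float64(0.0016531444296631038)]) in (array([ 0.6499, -0.1882,  0.1154]), [np.float64(0.0019138532450636294), np.float64(0.001913853245063579)]) rim (array([ 0.6293, -0.1874,  0.0677]), [np.float64(0.0013698300806310134), np.float64(0.001369830080631074)])
bar len 0.07871722410411743 slope 39.79076844024612 yaw -8.220239635663809
```

Run:
```python
from h import *
delta((.399,-.386,.12),51.2)
```

```text
[-278.3266  129.4232  162.1597] [0.0027 0.0028 0.001 ]
```

Call:
carry_out(deltas="-50 23 0 0 0 0 0.5; -105 48 0 0 0 0 0.5; -160 74 10 0 0 0 0.5; -215 100 50 0 0 0 0.5; -260 120 95 0 0 0 0.5; -278 129 140 0 0 0 0.5; -278 129 161 0 0 0 0.5; -278 129 161 0 0 0 0.5")

```text
time_s: 2.65
eef_pos: [0.4003, -0.3767, 0.1177]
eef_rot: [-0.003, 0.899, 0.438, -0.0]
wrist_force: [0.6, 0.2, -0.2]
opening: 0.5
grasp_force: 0.0
```

Run:
```python
from h import *
p,r=tool();im=vision.camera('wrist');cv2.imwrite('pics/w2.png',im)
np.savez('w2.npz',p=p,q=r.as_quat());o=sensors.get_obs();print(o['time_s'],p,r.as_matrix()[:,0],o['opening'])
```

```text
2.7 [ 0.4003 -0.3767  0.1177] [0.6158 0.7879 0.0018] 0.5017507593100968
```

View pics/w2.png

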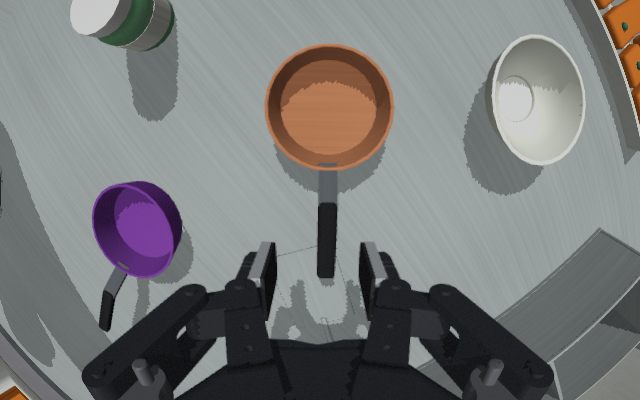

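The medium pan's rim is centred at (329,107) and its bar runs from (328,203) to (326,277), between the fingers.

Run:
```python
from h import *
d=np.load('w2.npz');P=(d['p'],R.from_quat(d['q']));w=cv2.imread('pics/w2.png');H=hsv(w)
c=blob(cv2.inRange(H,(3,90,40),(16,255,255)),(250,30,410,185));e=cv2.fitEllipse(c);print(e)
m=plane('wrist',*e[0],.034,P)
i=plane('wrist',327.5,203.5,.056,P);t=plane('wrist',326,277,.056,P)
print('rim',m,'in',i,'tip',t, np.linalg.norm((i-m)[:2]),np.linalg.norm((t-m)[:2]),np.degrees(np.arctan2(*(t-m)[[1,0]])),np.degrees(np.arctan2(*(t-i)[[1,0]])))
print(tri(ray('wrist',327.5,203.5,P),ray('top',435.0,211)),tri(ray('wrist',*e[0],P),ray('top',419.85,200.94)))
u=(m-t)[:2];u/=np.linalg.norm(u);g=t[:2]+.045*u;print(g);print(tool()[0]);delta((g[0],g[1],.033),np.degrees(np.arctan2(u[1],u[0])))
```

```text
((328.8282470703125, 106.87293243408203), (126.33000946044922, 128.1702880859375), 96.24883270263672)
rim [ 0.4538 -0.3222  0.034 ] in [ 0.4124 -0.3735  0.056 ] tip [ 0.3753 -0.4203  0.056 ] 0.06594906761158945 0.12568884231923536 -128.6402977383702 -128.34853750019298
(array([ 0.4114, -0.3729,  0.0495]), [np.float64(0.00237912658138541), np.float64(0.0023791265813852664)]) (array([ 0.4527, -0.3228,  0.0286]), [np.float64(0.0012977519280604971), np.float64(0.0012977519280604503)])
[ 0.4034 -0.3852]
[ 0.4014 -0.3776  0.1197]
[-4.7762  6.4875 86.6452] [-0.002  -0.0007  0.0116]
```

Call:
carry_out(deltas="0 0 10 0 0 0 0.5; 0 0 20 0 0 0 0.5; 0 0 20 0 0 0 0.5")

```text
time_s: 3.08
eef_pos: [0.4015, -0.3776, 0.0997]
eef_rot: [-0.001, 0.899, 0.439, -0.0]
wrist_force: [0.1, 0.1, -0.1]
opening: 0.503
grasp_force: 0.0
```

Run:
```python
from h import *
print(tool()[0],sensors.get_obs()['dq']);delta((.4034,-.3852,.033),51.4)
```

```text
[ 0.4015 -0.3776  0.0997] [-0.0022 -0.009  -0.0131  0.      0.0083  0.0009]
[-4.8566  6.2207 66.735 ] [-0.001  -0.0003  0.0113]
```

Call:
carry_out(deltas="-3 4 0 0 0 0.011 0.5; -5 6 20 0 0 0.011 0.5; -5 6 45 0 0 0.011 0.5; -5 6 60 0 0 0.011 0.5; -5 6 66 0 0 0.011 0.5; -5 6 66 0 0 0.011 0.5; -5 6 66 0 0 0.011 1; -5 6 66 0 0 0.011 1; -5 6 66 0 0 0.011 1; -5 6 66 0 0 0.011 1; -5 6 66 0 0 0.011 1; -5 6 66 0 0 0.011 1")

```text
time_s: 4.58
eef_pos: [0.4035, -0.3865, 0.035]
eef_rot: [0.001, 0.901, 0.434, -0.0]
wrist_force: [-1.6, 0.2, 6.5]
opening: 0.148
grasp_force: 59.7
```

Call:
carry_out(deltas="0 0 -5 0 0 0 1; 0 0 -15 0 0 0 1; 0 0 -30 0 0 0 1; 0 0 -50 0 0 0 1; 0 0 -70 0 0 0 1; 0 0 -90 0 0 0 1; 0 0 -100 0 0 0 1; 0 0 -100 0 0 0 1")

```text
time_s: 5.58
eef_pos: [0.4036, -0.3864, 0.1354]
eef_rot: [0.001, 0.901, 0.434, 0.0]
wrist_force: [0.3, 0.2, -3.3]
opening: 0.147
grasp_force: 58.7
```

```bash
cat >> h.py <<'E'
def rimpose(mask_lo,mask_hi,box,Rr,f):
    """pan rim in tool frame: ray cone fit by contour -> angular extremes; returns ellipse"""
    p,r=tool();im=vision.camera('wrist');cv2.imwrite(f,im)
    c=blob(cv2.inRange(hsv(im),mask_lo,mask_hi),box);return cv2.fitEllipse(c),p,r
E
python3 - <<'E'
from h import *
e,p,r=rimpose((3,90,40),(16,255,255),(200,0,450,260),.048,'pics/w3.png')
print(e,p,sensors.get_obs()['wrist_force'],sensors.get_obs()['torque'],sensors.get_obs()['grasp_force'])
t=vision.camera('top');cv2.imwrite('pics/t3.png',t)
c=blob(cv2.inRange(hsv(t),(3,90,40),(14,255,255)),(380,150,450,230));e2=cv2.fitEllipse(c);print(e2)
print(tri(ray('wrist',*e[0],(p,r)),ray('top',*e2[0])))
I=np.eye(3);E0=(np.zeros(3),R.identity())
z=p; 
# predicted ellipse centre if level: rim at bar grasp height: rim 17mm below bar middle
g=p+r.apply([0,0,-.019]);print('grasp pt',g)
for w,nm in ((e,'now'),):
    print(plane('wrist',*w[0],g[2]-.017,(p,r)))
E
```

```text
((316.51556396484375, 98.1864013671875), (194.4473876953125, 197.80740356445312), 89.86231231689453) [ 0.4036 -0.3864  0.1354] [-0.3208  0.1831 -3.7355] [-0.1366  0.1293  0.0387] 58.653706312179565
((426.7684020996094, 197.2083740234375), (25.492446899414062, 26.423828125), 88.9842758178711)
(array([ 0.4536, -0.3237,  0.1228]), [np.float64(0.0008302491655862467), np.float64(0.0008302491655861179)])
grasp pt [ 0.4036 -0.3864  0.1544]
[ 0.4543 -0.3236  0.1374]
```

View pics/w3.png

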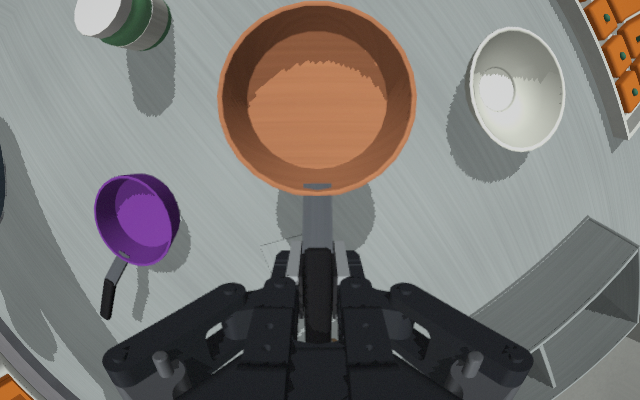

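The medium pan hangs from the gripper with its rim centred at (317,98), about 197 px across.

```bash
cat >> h.py <<'E'
def tilt(c,P,Rr):
    """rim contour, symmetric view: width gives depth, near/far rays give pitch about tool y; returns centre & slope (world)"""
    p=c[:,0,:].astype(float);hull=p
    l=p[p[:,0]<=p[:,0].min()+.5].mean(0);rr=p[p[:,0]>=p[:,0].max()-.5].mean(0)
    f=p[p[:,1]<=p[:,1].min()+.5].mean(0);n=p[p[:,1]>=p[:,1].max()-.5].mean(0)
    rays=[ray('wrist',*x,P) for x in (l,rr,f,n)];o=rays[0][0];dl,dr,df,dn=[x[1] for x in rays]
    s=2*Rr/np.linalg.norm(dl-dr);C=(dl+dr)*s/2
    ab=np.linalg.lstsq(np.c_[df,dn],2*C,rcond=None)[0];F=ab[0]*df;N=ab[1]*dn
    print('centre',C+o,'far',F+o,'near',N+o,'dia',np.linalg.norm(F-N),'pitch deg',np.degrees(np.arcsin((F-N)[2]/np.linalg.norm(F-N))))
E
python3 - <<'E'
from h import *
for f,d,box in(('w2','w2',(250,30,410,185)),('w3',None,(200,0,450,260))):
    w=cv2.imread(f'pics/{f}.png');P=tool() if d is None else (lambda z:(z['p'],R.from_quat(z['q'])))(np.load('w2.npz'))
    c=blob(cv2.inRange(hsv(w),(3,90,40),(16,255,255)),box);tilt(c,P,.048)
delta((.536,.029,.2),115)
E
```

```text
centre [ 0.4542 -0.3221  0.0281] far [ 0.4838 -0.2843  0.0248] near [ 0.4301 -0.3638  0.0318] dia 0.09616633912759617 pitch deg -4.162717705390701
centre [ 0.4553 -0.3206  0.1293] far [ 0.4849 -0.2831  0.1223] near [ 0.4248 -0.3574  0.1362] dia 0.09656451586503209 pitch deg -8.293224822521555
[ 406.8946 -154.8709  -66.0034] [-0.0006 -0.0007 -1.1103]
```

Run:
```python
from h import *
delta((.570,-.0445,.2),115)
```

```text
[370.6849 -82.434  -66.0734] [-0.0006 -0.0007 -1.1103]
```

Call:
carry_out(deltas="5 0 -20 0 0 0 1; 25 -4 -45 0 0 -0.08 1; 60 -13 -66 0 0 -0.2 1; 105 -23 -66 0 0 -0.35 1; 150 -33 -66 0 0 -0.5 1; 195 -43 -66 0 0 -0.65 1; 240 -53 -66 0 0 -0.8 1; 285 -63 -66 0 0 -0.95 1; 325 -72 -66 0 0 -1.05 1; 355 -79 -66 0 0 -1.1 1; 371 -82 -66 0 0 -1.11 1; 371 -82 -66 0 0 -1.11 1")

```text
time_s: 7.18
eef_pos: [0.5706, -0.0444, 0.1996]
eef_rot: [-0.001, 0.537, 0.843, -0.0]
wrist_force: [-0.3, -0.1, -2.6]
opening: 0.148
grasp_force: 58.7
```

Run:
```python
from h import *
e,p,r=rimpose((3,90,40),(16,255,255),(200,0,450,260),.048,'pics/w4.png');print(sensors.get_obs()['time_s'],p,r.as_matrix()[:,0],e)
w=cv2.imread('pics/w4.png');tilt(blob(cv2.inRange(hsv(w),(3,90,40),(16,255,255)),(200,0,450,260)),(p,r),.048)
print('pan',plane('wrist',*e[0],p[2]+.002,(p,r)))
```

```text
7.225 [ 0.5706 -0.0444  0.1996] [-0.423   0.9061  0.0006] ((316.4406433105469, 98.15602111816406), (194.3136749267578, 198.08226013183594), 87.01112365722656)
centre [0.5371 0.0304 0.1951] far [0.5166 0.0736 0.1879] near [ 0.5567 -0.0132  0.2023] dia 0.09665124946737154 pitch deg -8.568369236012336
pan [0.5383 0.0279 0.2016]
```

View pics/w4.png

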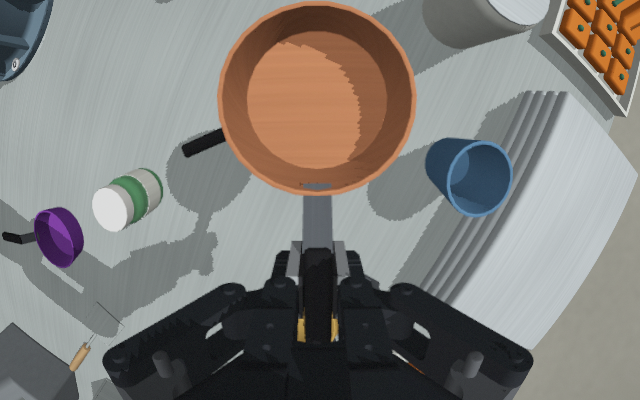

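The medium pan is directly over the large pan, whose handle emerges at left (205,140), well away from the medium handle. Lowering now.

Call:
carry_out(deltas="1 -2 20 0 0 0 1; 1 -2 45 0 0 0 1; 1 -2 70 0 0 0 1; 1 -2 95 0 0 0 1; 1 -2 115 0 0 0 1; 1 -2 130 0 0 0 1; 1 -2 140 0 0 0 1; 1 -2 146 0 0 0 1; 1 -2 150 0 0 0 1; 1 -2 153 0 0 0 1; 1 -2 155 0 0 0 1; 1 -2 155 0 0 0 1")

```text
time_s: 8.72
eef_pos: [0.5686, -0.0448, 0.0453]
eef_rot: [0.0, 0.537, 0.843, 0.0]
wrist_force: [0.3, 0.5, -1.5]
opening: 0.149
grasp_force: 58.7
```

Call:
carry_out(deltas="0 0 2 0 0 0 1; 0 0 4 0 0 0 1; 0 0 5 0 0 0 1; 0 0 5 0 0 0 1")

```text
time_s: 9.22
eef_pos: [0.5685, -0.0448, 0.0402]
eef_rot: [-0.0, 0.537, 0.843, -0.0]
wrist_force: [-0.8, -0.2, -2.2]
opening: 0.145
grasp_force: 58.8
```

Call:
carry_out(deltas="0 0 1 0 0 0 1; 0 0 2 0 0 0 1; 0 0 2 0 0 0 1")

```text
time_s: 9.6
eef_pos: [0.569, -0.0452, 0.0391]
eef_rot: [0.001, 0.537, 0.843, -0.0]
wrist_force: [-2.0, -2.8, 4.8]
opening: 0.15
grasp_force: 59.7
```

Call:
carry_out(deltas="0 0 0 0 0 0 0.75; 0 0 0 0 0 0 0.65; 0 0 0 0 0 0 0.6; 0 0 -15 0 0 0 0.6; 0 0 -50 0 0 0 0.6; 0 0 -100 0 0 0 0.6; 0 0 -160 0 0 0 0.6; 0 0 -180 0 0 0 0.6; 0 0 -180 0 0 0 0.6")

```text
time_s: 10.72
eef_pos: [0.5699, -0.0451, 0.2215]
eef_rot: [0.003, 0.537, 0.843, 0.001]
wrist_force: [-0.4, 0.3, -0.7]
opening: 0.399
grasp_force: 0.0
```

Run:
```python
from h import *
e,p,r=rimpose((3,90,40),(16,255,255),(200,0,450,300),.048,'pics/w5.png');print(sensors.get_obs()['time_s'],p,r.as_matrix()[:,0],e)
np.savez('w5.npz',p=p,q=r.as_quat())
print('pan',plane('wrist',*e[0],.038,(p,r)))
t=vision.camera('top');cv2.imwrite('pics/t5.png',t);s=vision.camera('scene');cv2.imwrite('pics/s5.png',s)
w=cv2.imread('pics/w5.png');tilt(blob(cv2.inRange(hsv(w),(3,90,40),(16,255,255)),(200,0,450,300)),(p,r),.048)
cv2.imwrite('pics/v5.png',np.vstack([w[:300,:],cv2.resize(s[180:280,270:430],(640,400),interpolation=cv2.INTER_CUBIC)])[:600])
```

```text
10.775 [ 0.5699 -0.0451  0.2215] [-0.4224  0.9064 -0.0038] ((314.96051025390625, 99.35710906982422), (88.32085418701172, 90.0799331665039), 79.9598159790039)
pan [0.5361 0.0276 0.038 ]
centre [0.536  0.0277 0.0301] far [0.5159 0.071  0.033 ] near [ 0.5562 -0.0155  0.0272] dia 0.09556466453669837 pitch deg 3.476082491112461
```

View pics/v5.png

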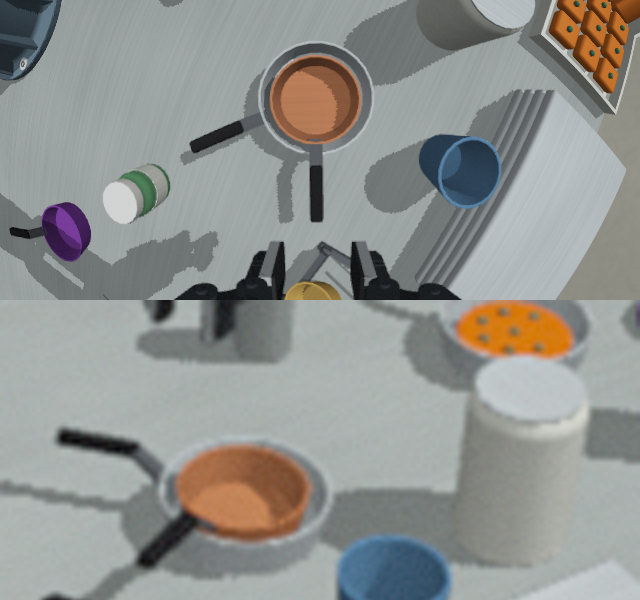

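The medium pan sits concentric in the large one, level, and its handle is about 70° from the large handle. Now for the small pan: move to a stand-off pose tilted 35° and look.

Run:
```python
from h import *
delta((.625,-.1865,.22),172,-35)
p,r=tool();y=np.radians(172)
```

```text
[-152.9276   -7.9228   -3.3709] [-0.3045 -0.5614 -0.9629]
```

Call:
carry_out(deltas="-15 -1 0 -0.03 -0.06 -0.1 0.6; -35 -2 0 -0.07 -0.13 -0.22 0.6; -55 -3 0 -0.11 -0.2 -0.35 0.6; -75 -4 -1 -0.15 -0.28 -0.48 0.6; -95 -5 -2 -0.19 -0.35 -0.6 0.6; -115 -6 -3 -0.23 -0.42 -0.73 0.6; -135 -7 -3 -0.27 -0.49 -0.85 0.6; -153 -8 -3 -0.305 -0.561 -0.963 0.6; -153 -8 -3 -0.305 -0.561 -0.963 0.6; -153 -8 -3 -0.305 -0.561 -0.963 0.6")

```text
time_s: 12.12
eef_pos: [0.6253, -0.1865, 0.22]
eef_rot: [0.3, 0.068, 0.951, -0.02]
wrist_force: [-0.1, 0.5, -0.2]
opening: 0.4
grasp_force: 0.0
```

Run:
```python
from h import *
p,r=tool();im=vision.camera('wrist');cv2.imwrite('pics/w6.png',im);np.savez('w6.npz',p=p,q=r.as_quat())
print(sensors.get_obs()['time_s'],p);print(r.as_matrix())
```

```text
12.175 [ 0.6253 -0.1865  0.22  ]
[[-0.8111  0.1413  0.5676]
 [ 0.1171  0.99   -0.079 ]
 [-0.573   0.0024 -0.8195]]
```

View pics/w6.png

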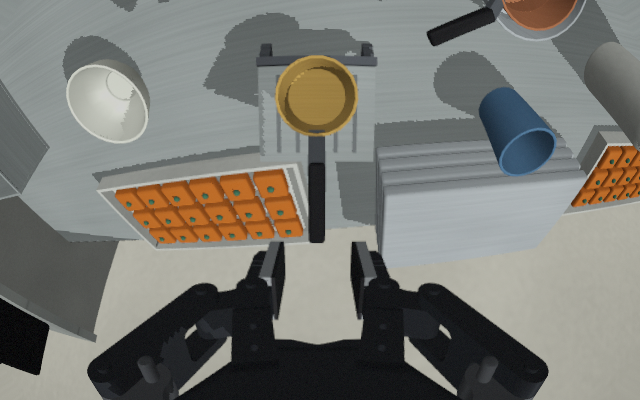

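The small pan faces the wrist camera squarely: rim centre (317,96), about 82 px across, bar from (317,163) to (317,243), in line with the middle of the fingers.

Run:
```python
from h import *
L=lambda f:(lambda z:(z['p'],R.from_quat(z['q'])))(np.load(f))
P1,P6=L('w1.npz'),L('w6.npz');w=cv2.imread('pics/w6.png');H=hsv(w)
c=blob(cv2.inRange(H,(15,110,40),(28,255,255)),(260,40,375,145));e=cv2.fitEllipse(c);print(e);tilt(c,P6,.035)
b=blob(cv2.inRange(H[...,2],0,50),(300,150,335,250));print(cv2.minAreaRect(b))
for n,a,q in(('tip',(317,242.5),(562.5,142.2)),('rim',e[0],(467.8,160.4)),('inner',(316.5,163),(510,155.5))):
    X,er=tri(ray('wrist',*a,P6),ray('wrist',*q,P1));print(n,X,np.array(er),'in tool',P6[1].inv().apply(X-P6[0])*1000)
# neat: bar inner & tip rays at 70 mm length, parallel to tool x
o,d1=ray('wrist',316.5,163,P6);_,d2=ray('wrist',317,242.5,P6)
I=P6[1].inv();a,bb=I.apply(d1),I.apply(d2);k=70/(a[0]/a[2]-bb[0]/bb[2]);oo=I.apply(o-P6[0])*1000
print('bar top z in tool',oo[2]+k,'inner',oo+a/a[2]*k,'tip',oo+bb/bb[2]*k)
```

```text
((316.1280822753906, 95.33544158935547), (79.97069549560547, 81.21245574951172), 93.1272964477539)
centre [ 0.6318 -0.1866  0.0675] far [ 0.5993 -0.1824  0.0534] near [ 0.6642 -0.1913  0.0816] dia 0.07136777065748486 pitch deg -23.325667873199823
((316.5, 202.0), (80.0, 15.0), 90.0)
tip [ 0.7092 -0.1978  0.1654] [0.0005 0.0005] in tool [-38.1261   0.4673  93.2013]
rim [ 0.627  -0.1864  0.074 ] [0.0002 0.0002] in tool [ 82.2375  -0.0448 120.637 ]
inner [ 0.6607 -0.1916  0.1214] [0.0013 0.0013] in tool [ 27.122   -0.3445 101.3484]
bar top z in tool 101.92189615826234 inner [ 28.0881   0.3796 101.9219] tip [-41.9119   0.7773 101.9219]
```

Call:
carry_out(deltas="5 0 15 0 0 0 0.6; 7 0 40 0 0 0 0.6; 7 0 65 0 0 0 0.6; 7 0 90 0 0 0 0.6; 7 0 108 0 0 0 0.6; 7 0 117 0 0 0 0.6; 7 0 121 0 0 0 0.6; 7 0 121 0 0 0 0.6; 7 0 121 0 0 0 1; 7 0 121 0 0 0 1; 7 0 121 0 0 0 1; 7 0 121 0 0 0 1")

```text
time_s: 13.68
eef_pos: [0.6896, -0.196, 0.1191]
eef_rot: [0.302, 0.066, 0.951, -0.021]
wrist_force: [0.2, 0.7, 3.8]
opening: 0.149
grasp_force: 58.7
```

Call:
carry_out(deltas="0 0 0 0 0 0 1; 0 0 0 0 0 0 1")

```text
time_s: 13.92
eef_pos: [0.6897, -0.196, 0.1191]
eef_rot: [0.302, 0.066, 0.951, -0.021]
wrist_force: [-0.9, 0.8, 6.1]
opening: 0.148
grasp_force: 58.9
```

Call:
carry_out(deltas="0 0 -5 0 0 0 1; -2 0 -15 0 0 0 1; -6 0 -30 0 0 0 1; -12 0 -50 0 0 0 1; -20 0 -70 0 0 0 1; -30 0 -90 0 0 0 1; -40 0 -105 0 0 0 1; -40 0 -105 0 0 0 1")

```text
time_s: 14.92
eef_pos: [0.6626, -0.1925, 0.2299]
eef_rot: [0.303, 0.066, 0.951, -0.022]
wrist_force: [0.2, -1.2, -2.6]
opening: 0.152
grasp_force: 58.6
```

Run:
```python
from h import *
o=sensors.get_obs();e,p,r=rimpose((15,110,40),(28,255,255),(200,0,450,260),.035,'pics/w7.png');print(e,p,o['opening'])
w=cv2.imread('pics/w7.png');tilt(blob(cv2.inRange(hsv(w),(15,110,40),(28,255,255)),(200,0,450,260)),(p,r),.035)
oo,d=ray('wrist',*e[0],(p,r));I=r.inv();a=I.apply(d);q=I.apply(oo-p)*1000;print('rim in tool',q+a*(-2-q[2])/a[2])
c=np.array([.5360,.0277]);th=np.radians(190)
for z in(.23,):delta((c[0]-.0755*np.cos(th),c[1]-.0755*np.sin(th),z),190)
```

```text
((317.1542053222656, 99.91101837158203), (147.27578735351562, 149.90560913085938), 80.31246948242188) [ 0.6626 -0.1925  0.2299] 0.15154717481914265
centre [ 0.6018 -0.183   0.1821] far [ 0.5747 -0.1795  0.1604] near [ 0.6289 -0.1875  0.2038] dia 0.0698824162468391 pitch deg -38.38595065724369
rim in tool [77.2316  0.859  -2.    ]
[ 66.9565 223.4528 -49.732 ] [-0.0969  0.6092 -0.3037]
```

Call:
carry_out(deltas="3 10 -3 -0.005 0.03 -0.015 1; 10 30 -8 -0.013 0.08 -0.04 1; 20 65 -15 -0.03 0.17 -0.09 1; 30 105 -24 -0.045 0.28 -0.14 1; 43 145 -32 -0.062 0.39 -0.195 1; 54 180 -40 -0.078 0.49 -0.245 1; 62 208 -46 -0.09 0.57 -0.285 1; 65 221 -49 -0.095 0.6 -0.3 1; 65 223 -50 -0.097 0.609 -0.304 1; 65 223 -50 -0.097 0.609 -0.304 1")

```text
time_s: 16.23
eef_pos: [0.6116, 0.0395, 0.2303]
eef_rot: [-0.0, -0.087, 0.996, 0.0]
wrist_force: [0.4, -0.9, -1.8]
opening: 0.151
grasp_force: 58.6
```

Run:
```python
from h import *
o=sensors.get_obs();e,p,r=rimpose((17,110,40),(28,255,255),(200,0,450,260),.035,'pics/w8.png');print(o['time_s'],e,p);print(r.as_matrix())
w=cv2.imread('pics/w8.png');tilt(blob(cv2.inRange(hsv(w),(17,110,40),(28,255,255)),(200,0,450,260)),(p,r),.035)
print('pan',plane('wrist',*e[0],p[2]+.002,(p,r)))
delta((.6118,.0411,.2),190)
```

```text
16.225 ((317.2840881347656, 99.84515380859375), (146.53529357910156, 149.3768310546875), 94.09417724609375) [0.6116 0.0395 0.2303]
[[-0.9849 -0.1731 -0.0007]
 [-0.1731  0.9849  0.0007]
 [ 0.0006  0.0008 -1.    ]]
centre [0.535  0.0266 0.2277] far [0.5007 0.0205 0.2244] near [0.5694 0.0329 0.231 ] dia 0.07013463203273729 pitch deg -5.438316863482874
pan [0.5359 0.0266 0.2323]
[-0.6064  1.7136 30.4577] [ 0.0007 -0.0005 -0.0011]
```

View pics/w8.png

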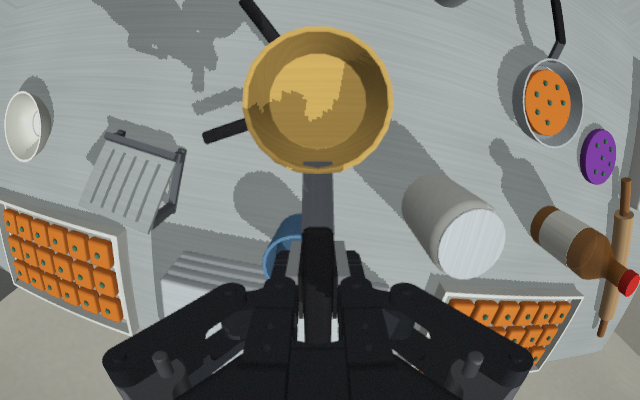

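The small pan hangs over the nest, clear of both handles, at (240,20) and (225,132). The mug at (285,245) looks close to the small handle's end, so I'm checking that before lowering.

Run:
```python
from h import *
P=(np.load('w5.npz')['p'],R.from_quat(np.load('w5.npz')['q']))
w=cv2.imread('pics/w5.png');t=cv2.imread('pics/top0.png')
print('mug rim wrist',plane('wrist',469,174,.085,P),'top',plane('top',320.6,132,.085))
P6=(np.load('w6.npz')['p'],R.from_quat(np.load('w6.npz')['q']))
print('w6',plane('wrist',526,151,.085,P6))
print('canister',plane('top',275,150,.13))
```

```text
mug rim wrist [0.7044 0.0304 0.085 ] top [0.7037 0.0335 0.085 ]
w6 [0.7029 0.0296 0.085 ]
canister [0.6294 0.1924 0.13  ]
```

Run:
```python
from h import *
delta((.6029,.0663,.17),210)
```

```text
[ 3.7972 28.0499 60.4786] [ 0.0008 -0.0003 -0.3501]
```

Call:
carry_out(deltas="1 8 5 0 0 -0.1 1; 3 18 20 0 0 -0.22 1; 4 26 40 0 0 -0.32 1; 4 28 60 0 0 -0.35 1; 4 28 85 0 0 -0.35 1; 4 28 110 0 0 -0.35 1; 4 28 135 0 0 -0.35 1; 4 28 152 0 0 -0.35 1; 4 28 164 0 0 -0.35 1; 4 28 172 0 0 -0.35 1; 4 28 176 0 0 -0.35 1; 4 28 176 0 0 -0.35 1")

```text
time_s: 17.77
eef_pos: [0.6028, 0.0674, 0.055]
eef_rot: [-0.0, -0.259, 0.966, 0.0]
wrist_force: [-0.9, -0.0, -2.2]
opening: 0.15
grasp_force: 58.5
```

Run:
```python
from h import *
o=sensors.get_obs();e,p,r=rimpose((17,110,40),(28,255,255),(200,0,450,260),.035,'pics/w9.png');print(o['time_s'],e,p,o['wrist_force'])
print('small',plane('wrist',*e[0],p[2]+.002,(p,r)))
t=vision.camera('top');cv2.imwrite('pics/t9.png',t);cv2.imwrite('pics/s9.png',vision.camera('scene'))
```

```text
17.775 ((317.3692932128906, 99.6453628540039), (147.6281280517578, 150.8097686767578), 90.8166275024414) [0.6028 0.0674 0.055 ] [-0.9203 -0.0029 -2.2223]
small [0.5364 0.0287 0.057 ]
```

Centred to 1 mm. Lower until contact.

Call:
carry_out(deltas="0 0 3 0 0 0 1; 0 0 6 0 0 0 1; 0 0 9 0 0 0 1; 0 0 11 0 0 0 1; 0 0 12 0 0 0 1; 0 0 12 0 0 0 1")

```text
time_s: 18.68
eef_pos: [0.6025, 0.0673, 0.0426]
eef_rot: [-0.0, -0.259, 0.966, 0.001]
wrist_force: [0.0, 0.7, -1.2]
opening: 0.15
grasp_force: 58.5
```

Call:
carry_out(deltas="0 0 1 0 0 0 1; 0 0 2 0 0 0 1; 0 0 2 0 0 0 1")

```text
time_s: 19.05
eef_pos: [0.6025, 0.0674, 0.0407]
eef_rot: [-0.0, -0.259, 0.966, 0.001]
wrist_force: [-0.0, -0.5, -1.9]
opening: 0.149
grasp_force: 58.5
```

Call:
carry_out(deltas="0 0 1 0 0 0 1; 0 0 1.5 0 0 0 1; 0 0 1.5 0 0 0 1")

```text
time_s: 19.42
eef_pos: [0.6029, 0.0674, 0.0396]
eef_rot: [-0.0, -0.259, 0.966, 0.0]
wrist_force: [0.8, 0.9, 1.2]
opening: 0.146
grasp_force: 58.9
```

Call:
carry_out(deltas="0 0 0.5 0 0 0 1; 0 0 0.5 0 0 0 0.75; 0 0 0.5 0 0 0 0.65; 0 0 0 0 0 0 0.6; 0 0 -15 0 0 0 0.6; 0 0 -50 0 0 0 0.6; 0 0 -100 0 0 0 0.6; 0 0 -160 0 0 0 0.6; 0 0 -180 0 0 0 0.6; 0 0 -180 0 0 0 0.6")

```text
time_s: 20.68
eef_pos: [0.6038, 0.0672, 0.2217]
eef_rot: [0.002, -0.259, 0.966, -0.0]
wrist_force: [0.2, -0.3, 0.4]
opening: 0.4
grasp_force: 0.0
```

Run:
```python
from h import *
e,p,r=rimpose((17,110,40),(28,255,255),(200,0,450,300),.035,'pics/w10.png');P=(p,r);print(sensors.get_obs()['time_s'],p)
print('small',plane('wrist',*e[0],.042,P));w=cv2.imread('pics/w10.png')
c=blob(cv2.inRange(hsv(w),(3,90,40),(14,255,255)),(200,0,450,300));e2=cv2.fitEllipse(c);print('med',plane('wrist',*e2[0],.038,P))
s=vision.camera('scene');vision.camera('top')
cv2.imwrite('pics/v10.png',np.vstack([w[:260,:],cv2.resize(s[190:275,270:430],(640,340),interpolation=cv2.INTER_CUBIC)]))
```

```text
20.725 [0.6038 0.0672 0.2217]
small [0.5363 0.0288 0.042 ]
med [0.5361 0.0278 0.038 ]
```

View pics/v10.png

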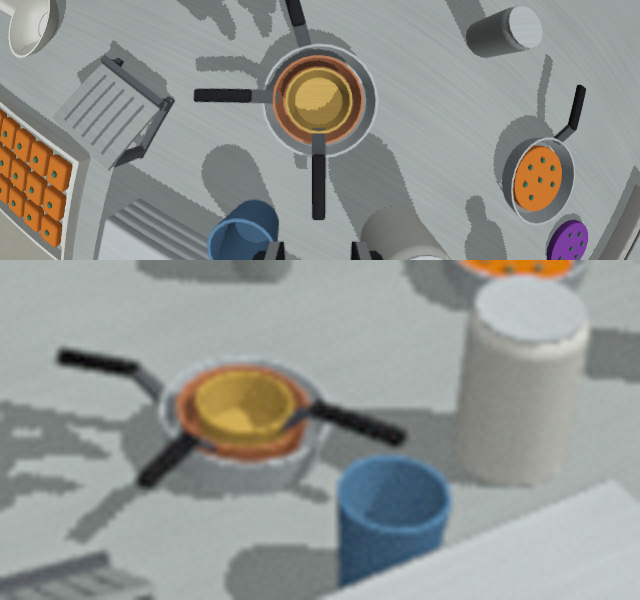

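All three pans are concentric and level, with the handles well apart and the gripper clear.

```bash
python3 -c "
from bench import ctrl
print(ctrl.hand_in())"
```

```text
the job is handed in; nothing more can be done
None
```

The medium pan is nested in the empty large pan and the small pan in the medium, both looking home and level in the last pictures, with centres about 1 mm apart and handles at least 70° apart; the arm is clear and the job was handed in at about 21 s, but no verdict came back.

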